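# Hardness check on the crate model's lid

## Task

Swing the crate's blue lid shut until its steel hasp rests over the staple; then take the teal hardness tester out of its black holder and hold it upright with its tip on the red dot on the lid, pressing gently so that the spring plunger is pushed about halfway in. Finish while still holding the tester pressed on the dot like that, with the gripper itself off the crate. Shut the lid before you touch the tester, never press the tester hard, and leave the other things on the desk as they are.

Things in the scene. Friction and masses are not known exactly. Their poses are not given: they have to be found in the camera images.
- crate: small wooden crate model, fixed to the desk, 110 (x) by 130 (y) by 70 mm high. Origin: centre of its underside. z up; -x is its front, where the staple is; the lid is hinged along the top of its back (+x). It stands turned by up to 0.4 rad from the robot's frame, at varied places, left or right
- crate_lid (a joint): hinge of the blue plastic lid, rad: 0 shut (level, on its stop), growing as the front edge rises; starts at 0.9 to 1.3. Lid: 118 mm from hinge to front edge, 134 wide, 6 thick; outer face 76 mm above the desk when shut. The stiff hinge stays where left; about 1 N at the front edge moves it. A slotted steel hasp hangs 32 mm below that edge and drops over the staple, without a snap
- lid_hinge (a point): point on the hinge line, mid-width, 58 mm behind the crate's centre, 70 mm above the desk; axes as the crate's
- lid_edge (a point): middle of the lid's front edge, on its outer (upper) face; axes turn with the lid (z out of the outer face, y along the hinge, -x from hinge to front edge)
- dot (a point): centre of the red dot (14 mm across, with a thin white border) on the lid's outer face, 55 mm from the hinge line and 22 mm to the +y side of the lid's middle; axes turn with the lid, z out of the outer face
- holder: black block, fixed, 70 x 70 x 60 mm high, origin at the centre of its underside; an upright through hole of 26 mm holds the tester
- tester: teal hardness tester, about 120 g, upright in the holder. Origin: centre of the underside of its round shoulder (38 mm across, 6 thick), which rests on the holder, 60 mm above the desk; z up along it. Grip: block 30 (x) by 24 mm (y), from 6 to 64 mm above the origin. Below: an 18 mm nose 34 mm long, then the plunger. Lift it 55 mm or more to clear the holder
- plunger (a joint): travel of the tester's spring plunger, m: 0 out, 0.008 fully in. Pressing takes 1 N to start and 0.5 N more per mm (3 N at 4 mm)
- tip (a point): foot of the plunger (a round steel pin of 8 mm), on the tester's axis, 50 mm below the tester's origin when the plunger is out; it moves with the plunger
- canister: white plastic canister with orange twist cap, loose, 60 mm across, 90 mm high, origin at the centre of its underside; leave alone
- dune_tile: sand-coloured resin dune tile, loose, 90 x 90 x 19 mm, origin at the centre of its underside; leave alone
- rook: cream ceramic chess rook, loose, 34 mm across, 60 mm high, origin at the centre of its underside; leave alone
- file: steel file with wooden handle, loose, lying along its x, about 190 mm long, 16 mm wide, 16 mm high, handle to -x; origin on the desk under the blade's root; leave alone
- sanding_block: cork sanding block, loose, 70 x 45 x 26 mm, origin at the centre of its underside; leave alone
Not all that is in view belongs to the job. What is meant by the crate is not purple, and is the larger of those in its own colour. Several things look just like the holder: the one meant starts farthest to the robot's left.

How it is judged:
On the way, in this order (a step that is already met when the one before it is completed fails the run):
1. the lid is swung shut, hasp over staple, with the tester still in its holder (value of joint crate_lid below 0.05 rad and distance between tester and holder below 0.07 m), for 0.2 s.
2. the tester is out of the holder, with the lid still shut (value of joint crate_lid below 0.05 rad and distance between tester and holder above 0.1 m), for 0.1 s.
At the end, for the whole second after the job is handed in: Through the last second: lid shut (0.05 rad); tester gripped, at rest, upright within 0.12 rad, tip on the lid within 7 mm of the dot's centre; plunger 1.5 to 6.5 mm in, pressing the lid with 1 to 6 N; the robot itself not touching the crate (value of joint crate_lid below 0.05 rad and horizontal distance between tip and dot below 0.007 m and distance between tip and dot below 0.009 m and angle between tester's own z axis and vertical below 0.12 rad and height (world z) of tester above 0.11 m and value of joint plunger between 0.0015 and 0.0065 m and contact force between tester and crate between 1 and 6 N and contact force between the fingers and tester above 1 N and contact force between each of the arm, the fingers and crate below 0.5 N and linear speed of tester below 0.02 m/s); the arm keeps its last pose, push and grip.
It fails at once if the tester is pressed on the crate or lid with more than 15 N (contact force between tester and crate above 15 N).
It fails at once if the canister, dune tile, rook, file or sanding block is moved more than 20 mm (distance of any of canister, dune_tile, rook, file, sanding_block from where it was at the start of the episode above 0.02 m).
It fails at once if the canister or rook is tipped (angle between any of canister, rook's own z axis and vertical above 0.35 rad).
It also fails if it takes over 58 s, if anything falls off the work surface, if the arm or the gripper's body presses on something with over 40 N, if the wrist force passes 120 N, or if a joint passes its speed limit or range.

## Robot

A 7-joint arm with a two-finger parallel gripper is mounted at the origin on the work surface. World frame = base frame: x ahead of the robot, y to its left, z up, the work surface at z = 0. Lengths are in m, angles in rad, forces in N, time in s.
With the tool pointing down it reaches from about 0.4 to 0.9 m from the base axis. Payload 5.6 kg.
Tool frame: the origin (TCP) lies on the mounting face of the last link; the fingertips stand 190 mm ahead of it and the grasp point (between the pads) lies tcp_to_grasp ahead of it (tcp_to_grasp is the distance from the TCP to the grasp point, in m); z points along the fingers, y is the line along which they close (so a half turn about z gives the same grasp; the last joint's range is limited). The gripper opens to 92 mm and grips with 3 to 60 N. Pads are 20 mm wide; open, the fingers measure 128 mm over their backs; the gripper's body (75 mm by 189 mm) begins 69 mm behind the grasp point.
Start: joints at [-1.266, 0.468, -0.012, 1.603, 0.006, 1.071, -0.056], TCP at [0.222, 0.611, 0.405] pointing down, gripper open.
Joint ranges: [-2.53, 2.53], [-0.31, 2.02], [-1.57, 1.55], [0.28, 2.44], [-1.29, 4.43], [0.15, 1.84], [-2.92, 2.92]. Speed limits (rad/s): [2.57, 2.57, 3.14, 3.14, 3.14, 3.14, 3.14].

## Interface

Orientations are given as a unit quaternion [w, x, y, z].
In Python, from bench import get_state, snapshot, close_job, boxes_of, place_of, tcp_to_grasp gives the robot as it stands.
- The arm moves only by the tool carry_out, never from a script. Its argument "motion" is a list of rows, each an object with "gripper": the opening in per cent of the stroke, from 0 (shut) to 100 (fully open); "translation": the shift along the tool's x, y, z in units of 30 mm (1.0 is 30 mm), a list of three; "rot": the turn, a rotation vector about the tool's x, y, z in rad, a list of three. A call has 1 to 10 rows; each row is the pose to reach, as a shift and turn from the pose commanded when the call began, along the tool's axes at that moment; what a row does not reach only later rows make up. A row lasts 1/10 s, in which the tool goes at most 50 mm and 8.59 degrees, less where a joint would pass 70% of its speed; a pose out of reach is approached as far as the arm can. A call with a gripper value outside its range is refused whole. The fingers move at their own pace and stop on an object; "newtons" is the grip in N (left out, the last holds). Time passes only in rows, so rows that repeat a pose let the fingers close. It gives the time, the measured TCP pose, the force, the opening and the grip force at its end, in the units of the state.
- get_state(): the state, without advancing time (a new reading comes with each control period).
- snapshot(name): name is "scene" or "top"; returns a dict with "img" (480x640x3 uint8, red, green, blue), "range_z" (480x640 float32, m along the optical axis (not along the pixel's ray), 0 where there is no reading), "fov_y" (degrees; the focal length in pixels is half the picture's height over the tangent of half this angle, whatever the lens; pixels are square), "cx", "cy" (the principal point, pixels), "eye" and "rotation" of the camera in the world. Camera axes: x right, y up, looking along -z (the intrinsics and any distortion apply to the point x, -y, -z); pixel columns grow to the right and rows downward; lengths in m; the calibration is good to about 2 mm. A picture is of the moment at which its call begins.
- close_job(): hands the job in; it is judged then, once.
Trained networks look in the newest picture that a camera, given by its name, has taken for a name from the list of things; names that differ only in an ending like _2 or _b are one class to them, and where a whole thing is asked for, a point or a joint stands for the part that bears it (a point fixed in the world has none). Each returns a list of dicts, best first, with "score" (0 to 1); they miss things now and then, are a little off and sometimes report something else, mostly with a low value. They report only what shows in the picture. A call takes as long as a camera call. They do not tell look-alikes from the thing itself.
- boxes_of(target, camera): "location" ([column, row] as shares, 0 to 1, of the picture: columns of its width, rows of its height, amid what is visible of it).
- place_of(target, camera): "location" ([column, row] as shares, 0 to 1, of the picture: columns of its width, rows of its height: a listed point, or the origin of a listed thing).
The state is a dict: "clock": time; "qpos": joint angles; "qvel": joint speeds; "tau": joint torques, N m; "tcp_pos": TCP position; "orientation": TCP orientation; "contact_force": force on the tool from outside, world axes, zero at the start; "wrist_torque": the same for the moment, N m; "grip_width": finger opening in m; "grasp_force": force on a finger pad.
Only numpy, scipy, OpenCV 4.12 (cv2) and the standard library are available. Lean on these libraries where they do the work, as an engineer would, in place of code of your own. Each camera call takes 0.05 s, during which the arm holds its last target. There are 200 camera calls.

## Working session

There is one attempt and no reset: what is moved stays moved. The work goes in short steps, Python scripts to look and compute and a tool call to move; the robot and the scene stay as the last step left them, time stands still between calls to the robot, and variables do not carry over. Pictures are saved under pics/ and viewed, at most 10 in all, crops included, and the job is handed in when it is done.

Besides the shell and the picture viewer there is one more tool, called after "Call:" as name(argument=value, ...), one argument or row to a line, values as JSON. carry_out: Moves the arm, as the interface text tells. Its arguments: {"type":"object","properties":{"motion":{"type":"array","items":{"type":"object","properties":{"gripper":{"type":"number"},"translation":{"type":"array","items":{"type":"number"}},"rot":{"type":"array","items":{"type":"number"}}}}},"newtons":{"type":"number"}},"required":["motion"]}

```bash
ls; mkdir -p pics; cat > h.py <<'E'
import numpy as np, cv2
from bench import *
def snap(cam,fn=None):
    s=snapshot(cam)
    if fn: cv2.imwrite('pics/'+fn,cv2.cvtColor(s['img'],cv2.COLOR_RGB2BGR))
    return s
def cloud(s):
    f=240/np.tan(np.radians(s['fov_y'])/2)
    d=s['range_z'];v,u=np.mgrid[:480,:640]
    p=np.stack([(u-s['cx'])/f*d,-(v-s['cy'])/f*d,-d],-1)
    R=np.array(s['rotation'])
    if R.shape!=(3,3):
        from scipy.spatial.transform import Rotation
        R=Rotation.from_quat(np.roll(R,-1)).as_matrix()
    P=p@R.T+np.array(s['eye']); P[d==0]=np.nan
    return P
E
python3 - <<'E'
from h import *
for c in ('scene','top'):
    s=snap(c,c+'0.png'); P=cloud(s); np.savez(c+'0.npz',P=P,img=s['img'])
    print({k:s[k] for k in s if k not in('img','range_z')})
    for t in ('crate','holder','tester','dot','lid_edge','lid_hinge'):
        for fn in (place_of,):
            for r in fn(t,c):
                u,v=r['location'];u=int(u*640);v=int(v*480)
                print(c,t,round(r['score'],2),(u,v),P[min(v,479),min(u,639)].round(3))
print(get_state(), tcp_to_grasp)
E
```

```text
pics
{'fov_y': 52.69732851148967, 'cx': 316.0327701343979, 'cy': 246.12413745763402, 'eye': array([ 1.09500519, -0.66382607,  0.85188143]), 'rotation': array([0.8631648 , 0.38285273, 0.14087316, 0.29753164])}
scene crate 0.91 (328, 201) [0.424 0.215 0.032]
scene crate 0.83 (433, 213) [0.697 0.316 0.056]
scene crate 0.77 (362, 236) [0.605 0.119 0.062]
scene holder 0.94 (238, 360) [ 0.622 -0.331  0.06 ]
scene holder 0.91 (274, 314) [ 0.596 -0.199  0.054]
scene holder 0.46 (315, 384) [ 0.759 -0.264  0.026]
scene tester 0.96 (273, 295) [ 0.58  -0.181  0.088]
scene dot 0.79 (443, 187) [0.675 0.408 0.079]
scene dot 0.71 (381, 198) [0.601 0.203 0.129]
scene dot 0.7 (332, 176) [0.381 0.292 0.058]
scene dot 0.53 (364, 235) [0.611 0.119 0.068]
scene lid_edge 0.88 (371, 178) [0.573 0.195 0.181]
scene lid_edge 0.74 (414, 185) [0.558 0.471 0.002]
scene lid_edge 0.56 (313, 177) [0.284 0.322 0.   ]
scene lid_edge 0.24 (380, 222) [0.621 0.174 0.079]
scene lid_hinge 0.7 (337, 188) [0.427 0.254 0.057]
scene lid_hinge 0.67 (382, 221) [0.622 0.182 0.078]
scene lid_hinge 0.65 (460, 201) [0.721 0.433 0.03
[... 1115 characters left out ...]
46747426, -0.01157482,  1.60269258,  0.00600104,
        1.071416  , -0.05626421]), 'qvel': array([ 1.57996973e-03,  5.92603450e-04,  5.84918716e-05, -2.71427208e-04,
       -1.01330717e-03, -3.02706278e-04,  3.31013654e-04]), 'tau': array([-9.63171588e-04, -5.20259321e+01, -1.26521353e-02, -2.44023567e+01,
       -5.66832139e-02,  1.11118786e-02,  2.08056736e-05]), 'tcp_pos': array([0.22159024, 0.6110627 , 0.40471214]), 'orientation': array([2.86152616e-05, 1.73056075e-01, 9.84911973e-01, 1.88606602e-05]), 'contact_force': array([0.11443531, 0.50409615, 0.32006408]), 'wrist_torque': array([ 0.01437999,  0.01575714, -0.00199298]), 'grasp_force': 0.0, 'grip_width': 0.09173792473665443} 0.1714
```

View pics/scene0.png

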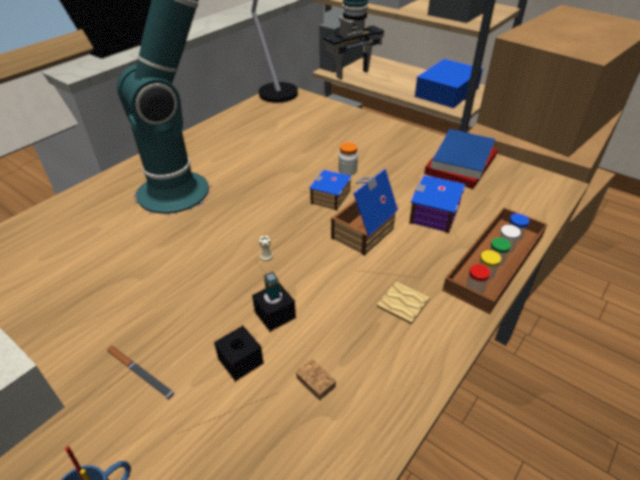

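View pics/top0.png

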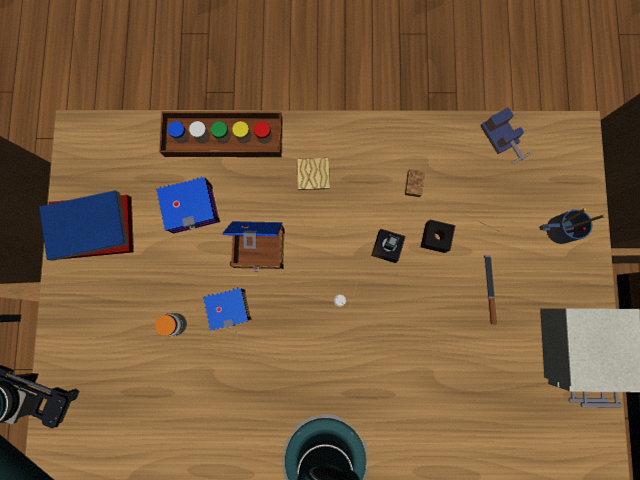

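```bash
cat > m.py <<'E'
from h import *
for c in ('scene','top'):
    z=np.load(c+'0.npz');P=z['P'];I=z['img'].astype(int)
    hsv=cv2.cvtColor(z['img'],cv2.COLOR_RGB2HSV)
    box=lambda a,b,c_,d,e,f:(P[...,0]>a)&(P[...,0]<b)&(P[...,1]>c_)&(P[...,1]<d)&(P[...,2]>e)&(P[...,2]<f)
    blue=(hsv[...,0]>105)&(hsv[...,0]<125)&(hsv[...,1]>180)
    m=box(.5,.7,.07,.30,.06,.25)&blue
    q=P[m];o=np.median(q,0)
    for _ in range(4):
        k=abs((q-o)@np.linalg.svd(q-o)[2][2])<.004 if _ else slice(None)
        q=q[k] if _ else q; o=q.mean(0)
    n=np.linalg.svd(q-o)[2][2]; n*=np.sign(n[2])
    y=np.cross([0,0,1],n);y/=np.linalg.norm(y); y*=np.sign(y[1]); x=np.cross(y,n)
    a=(q-o)@y;b=(q-o)@x
    print(c,'lid',len(q),'n',n.round(3),'angle',np.arccos(n[2]).round(3),'yaw',np.arctan2(-y[0],y[1]).round(3))
    print(' mid',o.round(4),'y ext',np.percentile(a,[0.5,99.5]).round(4),'x ext',np.percentile(b,[.5,99.5]).round(4))
    ya=o+y*np.mean(np.percentile(a,[.5,99.5]))
    for e in np.percentile(b,[.5,99.5]): print('  edge mid',(ya+x*e).round(4))
    red=(hsv[...,1]>170)&((hsv[...,0]<8)|(hsv[...,0]>172))&box(.5,.68,.07,.3,.06,.25)&(I[...,0]>120)
    print(' dot',red.sum(),np.median(P[red],0).round(4))
    # crate wooden rim
    w=box(.45,.7,.08,.30,.060,.074)&~blue
    if w.sum()>10: 
        r=cv2.minAreaRect((P[w][:,:2]).astype(np.float32)); print(' rim',w.sum(),r)
    # holder top, tester
    v=I.max(-1)
    for nm,mm in (('holder top',box(.5,.65,-.22,-.1,.054,.0635)&(v<60)),('tester top',box(.5,.65,-.24,-.08,.115,.14)),('tester side',box(.5,.65,-.24,-.08,.075,.112)),('white shoulder',box(.5,.65,-.24,-.08,.062,.07))):
        q=P[mm]
        if len(q)>5: print(nm,len(q),np.median(q,0).round(4),cv2.minAreaRect(q[:,:2].astype(np.float32)))
    # other tallish things near
E
python3 m.py
python3 - <<'E'
import cv2
a=cv2.imread('pics/top0.png')[200:290,210:420]
b=cv2.imread('pics/scene0.png')[160:340,240:420]
cv2.imwrite('pics/c.png',cv2.vconcat([cv2.resize(a,(630,270)),cv2.resize(b,(630,630))[0:330]]))
E
```

```text
scene lid 1269 n [ 0.91  -0.013  0.415] angle 1.143 yaw -0.015
 mid [0.6016 0.1771 0.1275] y ext [-0.0583  0.0674] x ext [-0.0567  0.0539]
  edge mid [0.5781 0.182  0.1791]
  edge mid [0.624  0.1814 0.0784]
 dot 0 [nan nan nan]
 rim 355 ((0.5710285902023315, 0.20917022228240967), (0.19722042977809906, 0.12700031697750092), 83.08068084716797)
holder top 474 [ 0.5836 -0.1849  0.0606] ((0.5684625506401062, -0.17093196511268616), (0.06889383494853973, 0.07129821926355362), 73.24119567871094)
tester top 155 [ 0.5707 -0.1727  0.1246] ((0.5687410235404968, -0.17023618519306183), (0.02523374930024147, 0.031625181436538696), 63.867515563964844)
tester side 164 [ 0.5788 -0.1778  0.0928] ((0.5712843537330627, -0.17741654813289642), (0.03531555086374283, 0.017961323261260986), 19.52397918701172)
white shoulder 191 [ 0.5781 -0.1801  0.0632] ((0.5698184967041016, -0.1696975976228714), (0.06884802132844925, 0.06888162344694138), 70.7118911743164)
top lid 569 n [ 0.903 -0.013  0.429] angle 1.127 yaw -0.014
 mid [0.595  0.1836 0.1392] y ext [-0.0638  0.0666] x ext [-0.0485  0.0599]
  edge mid [0.5742 0.1852 0.183 ]
  edge mid [0.6207 0.1845 0.0851]
 dot 0 [nan nan nan]
 rim 359 ((0.560244083404541, 0.18519051373004913), (0.1360040307044983, 0.12954628467559814), 88.30198669433594)
holder top 405 [ 0.5616 -0.1617  0.06  ] ((0.5664973258972168, -0.16863107681274414), (0.06774459034204483, 0.06903231143951416), 73.28280639648438)
tester top 118 [ 0.5662 -0.1687  0.1244] ((0.5671913027763367, -0.1699541062116623), (0.02458076924085617, 0.0316309779882431), 65.34992218017578)
tester side 34 [ 0.556  -0.1618  0.0905] ((0.5631104707717896, -0.16138476133346558), (0.035304512828588486, 0.01653290167450905), 18.286008834838867)
white shoulder 149 [ 0.564  -0.166   0.0634] ((0.5665359497070312, -0.16943421959877014), (0.06904712319374084, 0.06967169791460037), 73.05850982666016)
  return _methods._mean(a, axis=axis, dtype=dtype,
  ret = um.true_divide(
```

View pics/c.png

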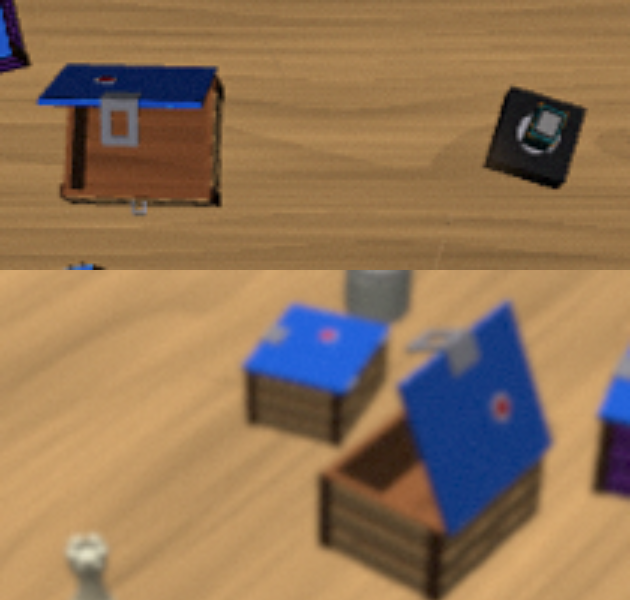

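The open wooden crate is the target: in the top view its lid is at about (250,230) and the dot at (241,230). Its holder, with the tester, is at about (389,245). The two cameras agree on hinge x≈0.619, crate centre ≈(0.561, 0.184), yaw≈-0.015 and lid angle≈1.135. The tester is at ≈(0.568, -0.170). I'm moving in behind the lid with closed fingers.

Call:
carry_out(
  motion=[
    {"gripper":0,"translation":[-19.6,-8.3,-0.8],"rot":[0,0,-0.35]},
    {"gripper":0,"translation":[-19.6,-8.3,-0.8],"rot":[0,0,-0.35]},
    {"gripper":0,"translation":[-19.6,-8.3,-0.8],"rot":[0,0,-0.35]},
    {"gripper":0,"translation":[-19.6,-8.3,-0.8],"rot":[0,0,-0.35]},
    {"gripper":0,"translation":[-19.6,-8.3,-0.8],"rot":[0,0,-0.35]},
    {"gripper":0,"translation":[-19.6,-8.3,-0.8],"rot":[0,0,-0.35]},
    {"gripper":0,"translation":[-19.6,-8.3,-0.8],"rot":[0,0,-0.35]},
    {"gripper":0,"translation":[-19.6,-8.3,-0.8],"rot":[0,0,-0.35]},
    {"gripper":0,"translation":[-19.6,-8.3,-0.8],"rot":[0,0,-0.35]},
    {"gripper":0,"translation":[-19.6,-8.3,-0.8],"rot":[0,0,-0.35]},
  ],
)

```text
clock: 1.7
tcp_pos: [0.5889, 0.2695, 0.4239]
orientation: [0.0, -0.001, 1.0, 0.0]
contact_force: [0.3, 0.5, 0.4]
grip_width: 0.0139
grasp_force: 0.0
```

Call:
carry_out(
  motion=[
    {"gripper":0,"translation":[-3.4,-3.2,0],"rot":[0,0,0]},
    {"gripper":0,"translation":[-3.4,-3.2,0],"rot":[0,0,0]},
    {"gripper":0,"translation":[-3.4,-3.2,0],"rot":[0,0,0]},
    {"gripper":0,"translation":[-3.4,-3.2,0],"rot":[0,0,0]},
    {"gripper":0,"translation":[-3.4,-3.2,3.0],"rot":[0,0,0]},
    {"gripper":0,"translation":[-3.4,-3.2,3.0],"rot":[0,0,0]},
    {"gripper":0,"translation":[-3.4,-3.2,3.0],"rot":[0,0,0]},
    {"gripper":0,"translation":[-3.4,-3.2,3.0],"rot":[0,0,0]},
  ],
)

```text
clock: 2.5
tcp_pos: [0.6898, 0.1759, 0.3338]
orientation: [-0.0, -0.001, 1.0, 0.0]
contact_force: [0.8, 0.3, 0.7]
grip_width: 0.0005
grasp_force: 0.0
```

Call:
carry_out(
  motion=[
    {"gripper":0,"translation":[1.5,0,-0.2],"rot":[0,0,0]},
    {"gripper":0,"translation":[2.7,0,-0.2],"rot":[0,0,0]},
    {"gripper":0,"translation":[3.0,0,-0.2],"rot":[0,0,0]},
    {"gripper":0,"translation":[3.3,0,0],"rot":[0,0,0]},
    {"gripper":0,"translation":[3.6,0,0.15],"rot":[0,0,0]},
    {"gripper":0,"translation":[3.85,0,0.3],"rot":[0,0,0]},
    {"gripper":0,"translation":[4.05,0,0.5],"rot":[0,0,0]},
    {"gripper":0,"translation":[4.25,0,0.7],"rot":[0,0,0]},
    {"gripper":0,"translation":[4.4,0,0.95],"rot":[0,0,0]},
    {"gripper":0,"translation":[4.55,0,1.2],"rot":[0,0,0]},
  ],
)

```text
clock: 3.5
tcp_pos: [0.5531, 0.1749, 0.2966]
orientation: [-0.0, -0.001, 1.0, -0.0]
contact_force: [0.4, 0.3, 0.1]
grip_width: 0.0004
grasp_force: 0.2
```

Call:
carry_out(
  motion=[
    {"gripper":0,"translation":[0.1,0,0.25],"rot":[0,0,0]},
    {"gripper":0,"translation":[0.2,0,0.5],"rot":[0,0,0]},
    {"gripper":0,"translation":[0.25,0,0.7],"rot":[0,0,0]},
    {"gripper":0,"translation":[0.3,0,0.85],"rot":[0,0,0]},
    {"gripper":0,"translation":[0.3,0,0.95],"rot":[0,0,0]},
    {"gripper":0,"translation":[0.3,0,1.0],"rot":[0,0,0]},
  ],
)

```text
clock: 4.1
tcp_pos: [0.5443, 0.1749, 0.2671]
orientation: [-0.0, -0.001, 1.0, -0.0]
contact_force: [-0.7, -0.1, 0.2]
grip_width: 0.0004
grasp_force: 0.2
```

```bash
python3 - <<'E'
from h import *
s=snap('scene','s1.png'); cv2.imwrite('pics/s1c.png',cv2.resize(cv2.imread('pics/s1.png')[100:320,230:470],None,fx=2.5,fy=2.5))
E
```

```text
(no output)
```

View pics/s1c.png

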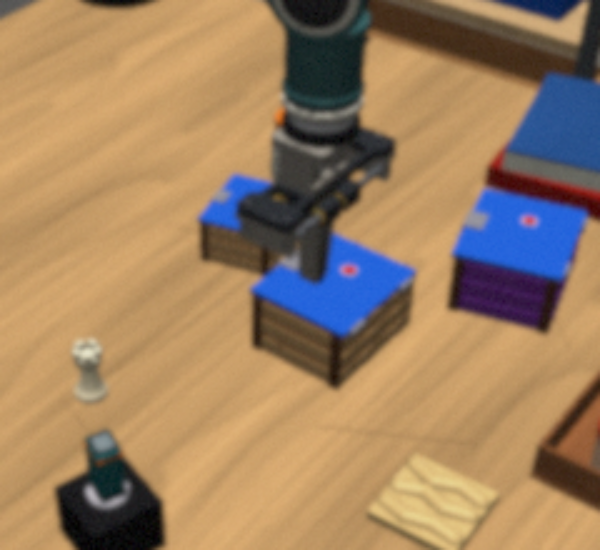

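The lid looks almost level. I'll push down until I feel contact with the stop.

Call:
carry_out(
  motion=[
    {"gripper":0,"translation":[0.2,0,0.05],"rot":[0,0,0]},
    {"gripper":0,"translation":[0.2,0,0.1],"rot":[0,0,0]},
    {"gripper":0,"translation":[0.2,0,0.12],"rot":[0,0,0]},
  ],
)

```text
clock: 4.45
tcp_pos: [0.5389, 0.1749, 0.2662]
orientation: [0.001, -0.001, 1.0, 0.0]
contact_force: [-3.5, -2.1, 18.8]
grip_width: 0.0004
grasp_force: 9.1
```

Call:
carry_out(
  motion=[
    {"gripper":0,"translation":[0.2,0,0.12],"rot":[0,0,0]},
    {"gripper":0,"translation":[0.2,0,0.12],"rot":[0,0,0]},
    {"gripper":0,"translation":[0.2,0,-1.5],"rot":[0,0,0]},
    {"gripper":0,"translation":[0,0,-3.0],"rot":[0,0,0]},
    {"gripper":0,"translation":[-0.5,-1.5,-3.8],"rot":[0,0,0.1]},
    {"gripper":50,"translation":[-1,-3,-3.8],"rot":[0,0,0.2]},
    {"gripper":100,"translation":[-1,-4.5,-3.8],"rot":[0,0,0.3]},
    {"gripper":100,"translation":[-1,-6,-3.8],"rot":[0,0,0.42]},
    {"gripper":100,"translation":[-1,-7.5,-3.8],"rot":[0,0,0.42]},
    {"gripper":100,"translation":[-1,-9,-3.8],"rot":[0,0,0.42]},
  ],
)

```text
clock: 5.45
tcp_pos: [0.5684, -0.0964, 0.3781]
orientation: [0.0, 0.207, 0.978, 0.0]
contact_force: [0.4, 0.4, -0.5]
grip_width: 0.0384
grasp_force: 0.0
```

```bash
cat > dot.py <<'E'
from h import *
for c in ('top','scene'):
    s=snap(c,c+'2.png');P=cloud(s);I=s['img'].astype(int);hsv=cv2.cvtColor(s['img'],cv2.COLOR_RGB2HSV)
    box=lambda a,b,c_,d,e,f:(P[...,0]>a)&(P[...,0]<b)&(P[...,1]>c_)&(P[...,1]<d)&(P[...,2]>e)&(P[...,2]<f)
    r=box(.5,.63,.11,.26,.05,.1)&(I[...,0]>I[...,2]+20)&(I[...,0]>110)&(I[...,0]>I[...,1]+40)
    print(c,r.sum(),P[r].mean(0).round(4),np.argwhere(r).mean(0)[::-1])
    b=box(.45,.67,.07,.29,.06,.1)&(hsv[...,0]>105)&(hsv[...,0]<125)&(hsv[...,1]>150)
    q=P[b]; A=np.c_[q[:,:2],np.ones(len(q))];k=np.linalg.lstsq(A,q[:,2],rcond=None)[0]
    print(' lid',len(q),cv2.minAreaRect(q[:,:2].astype(np.float32)),'slopes',k[:2].round(3),np.median(q[:,2]).round(4))
    for x in place_of('dot',c):
        u,v=x['location'];print(x['score'],P[int(v*480),int(u*640)].round(4),u*640,v*480)
print(get_state()['tcp_pos'],get_state()['orientation'])
E
python3 dot.py
```

```text
top 25 [0.5655 0.2082 0.078 ] [247.28 243.12]
 lid 2051 ((0.5612195134162903, 0.1859159767627716), (0.1337725669145584, 0.11722748726606369), 88.58084869384766) slopes [-0. -0.] 0.0764
0.78 [0.5632 0.2169 0.0776] 244.992 244.32
0.72 [0.6732 0.4054 0.0787] 175.296 203.184
0.65 [0.3973 0.2846 0.0572] 218.88000000000002 307.776
scene 11 [0.5654 0.2089 0.0773] [369.27272727 207.81818182]
 lid 1287 ((0.5616669058799744, 0.18469464778900146), (0.13388724625110626, 0.1182103380560875), 88.92871856689453) slopes [ 0.    -0.003] 0.0766
0.96 [0.5743 0.2084 0.0778] 372.8 209.61599999999999
0.86 [0.6763 0.4003 0.077 ] 442.496 189.60000000000002
0.56 [ 0.6258 -0.0359  0.319 ] 332.928 181.392
[ 0.56849521 -0.09589297  0.37790557] [-7.06980289e-05  2.08708107e-01  9.77977961e-01  1.69364097e-04]
```

Call:
carry_out(
  motion=[
    {"gripper":100,"translation":[-0.5,-1.2,0],"rot":[0,0,0]},
    {"gripper":100,"translation":[-0.98,-2.27,0],"rot":[0,0,0]},
    {"gripper":100,"translation":[-0.98,-2.27,0],"rot":[0,0,0]},
    {"gripper":100,"translation":[-0.98,-2.27,1.2],"rot":[0,0,0]},
    {"gripper":100,"translation":[-0.98,-2.27,2.2],"rot":[0,0,0]},
    {"gripper":100,"translation":[-0.98,-2.27,3.0],"rot":[0,0,0]},
    {"gripper":100,"translation":[-0.98,-2.27,3.48],"rot":[0,0,0]},
    {"gripper":100,"translation":[-0.98,-2.27,3.48],"rot":[0,0,0]},
  ],
)

```text
clock: 6.45
tcp_pos: [0.5679, -0.1671, 0.2716]
orientation: [-0.002, 0.206, 0.978, 0.0]
contact_force: [-0.4, -0.1, 0.0]
grip_width: 0.0918
grasp_force: 0.0
```

Call:
carry_out(
  motion=[
    {"gripper":0,"translation":[0,0,0],"rot":[0,0,0]},
    {"gripper":0,"translation":[0,0,0],"rot":[0,0,0]},
    {"gripper":0,"translation":[0,0,0],"rot":[0,0,0]},
    {"gripper":0,"translation":[0,0,0],"rot":[0,0,0]},
    {"gripper":0,"translation":[0,0,0],"rot":[0,0,0]},
    {"gripper":0,"translation":[0,0,0],"rot":[0,0,0]},
    {"gripper":0,"translation":[0,0,0],"rot":[0,0,0]},
    {"gripper":0,"translation":[0,0,0],"rot":[0,0,0]},
    {"gripper":0,"translation":[0,0,0],"rot":[0,0,0]},
    {"gripper":0,"translation":[0,0,0],"rot":[0,0,0]},
  ],
  newtons=25,
)

```text
clock: 7.45
tcp_pos: [0.5682, -0.1692, 0.2734]
orientation: [-0.0, 0.207, 0.978, -0.0]
contact_force: [-0.2, -0.6, 0.2]
grip_width: 0.0235
grasp_force: 25.0
```

Call:
carry_out(
  motion=[
    {"gripper":0,"translation":[0,0,-0.5],"rot":[0,0,0]},
    {"gripper":0,"translation":[0,0,-1.3],"rot":[0,0,0]},
    {"gripper":0,"translation":[0,0,-2.2],"rot":[0,0,0]},
    {"gripper":0,"translation":[0,0,-3.1],"rot":[0,0,0]},
    {"gripper":0,"translation":[0,0,-3.9],"rot":[0,0,0]},
    {"gripper":0,"translation":[0,0,-4.2],"rot":[0,0,0]},
    {"gripper":0,"translation":[0.2,0.5,-4.2],"rot":[0,0,0]},
    {"gripper":0,"translation":[0.6,1.4,-4.2],"rot":[0,0,0]},
    {"gripper":0,"translation":[1.0,2.3,-4.2],"rot":[0,0,0]},
    {"gripper":0,"translation":[1.4,3.2,-4.2],"rot":[0,0,0]},
  ],
)

```text
clock: 8.45
tcp_pos: [0.5683, -0.0633, 0.3991]
orientation: [-0.0, 0.208, 0.978, -0.0]
contact_force: [0.2, 1.2, -1.6]
grip_width: 0.0241
grasp_force: 25.0
```

Call:
carry_out(
  motion=[
    {"gripper":0,"translation":[0.45,1.0,0],"rot":[0,0,0]},
    {"gripper":0,"translation":[0.9,2.0,0],"rot":[0,0,0]},
    {"gripper":0,"translation":[1.35,3.0,0],"rot":[0,0,0]},
    {"gripper":0,"translation":[1.8,4.0,0],"rot":[0,0,0]},
    {"gripper":0,"translation":[2.25,5.0,0],"rot":[0,0,0]},
    {"gripper":0,"translation":[2.7,6.0,0],"rot":[0,0,0]},
    {"gripper":0,"translation":[3.1,6.9,0],"rot":[0,0,0]},
    {"gripper":0,"translation":[3.5,7.7,0],"rot":[0,0,0]},
    {"gripper":0,"translation":[3.7,8.1,0],"rot":[0,0,0]},
    {"gripper":0,"translation":[3.79,8.25,0],"rot":[0,0,0]},
  ],
)

```text
clock: 9.45
tcp_pos: [0.5649, 0.2093, 0.399]
orientation: [-0.0, 0.206, 0.978, -0.0]
contact_force: [0.2, -0.5, -1.2]
grip_width: 0.0236
grasp_force: 25.0
```

Call:
carry_out(
  motion=[
    {"gripper":0,"translation":[0,0,0],"rot":[0,0,0]},
    {"gripper":0,"translation":[0,0,0],"rot":[0,0,0]},
  ],
)

```text
clock: 9.65
tcp_pos: [0.5656, 0.2063, 0.3994]
orientation: [0.0, 0.208, 0.978, -0.001]
contact_force: [-0.4, -0.7, -2.0]
grip_width: 0.0237
grasp_force: 25.0
```

```bash
python3 - <<'E'
from h import *
s=snap('scene','s3.png');P=cloud(s);np.savez('s3.npz',P=P,img=s['img'])
a=cv2.imread('pics/s3.png')[120:260,290:450];cv2.imwrite('pics/s3c.png',cv2.resize(a,None,fx=4,fy=4))
st=get_state();print(st['tcp_pos'],st['orientation'],st['contact_force'],st['grip_width'])
t=np.array(st['tcp_pos'])
for z0 in np.arange(.085,.20,.008):
    m=(abs(P[...,0]-t[0])<.05)&(abs(P[...,1]-t[1])<.05)&(P[...,2]>z0)&(P[...,2]<z0+.008)
    q=P[m]
    if len(q)>2:
        # lateral coordinate seen by camera
        e=np.array(s['eye']);v=(t-e)[:2];v/=np.linalg.norm(v);n=np.array([-v[1],v[0]])
        l=(q[:,:2]-t[:2])@n; d=(q[:,:2]-t[:2])@v
        print(round(z0,3),len(q),'lat',l.min().round(4),l.max().round(4),'mid',((l.min()+l.max())/2).round(4),'near',d.min().round(4))
print('n',n,'v',v)
E
```

```text
[0.56564162 0.20621598 0.3995082 ] [ 1.39918300e-04  2.08591916e-01  9.78002679e-01 -3.91727882e-04] [-0.45008438 -0.38522915 -1.51976483] 0.02389662365229306
0.141 8 lat -0.0021 0.0033 mid 0.0006 near -0.0095
0.149 13 lat -0.0089 0.0087 mid -0.0001 near -0.0088
0.157 17 lat -0.0085 0.0066 mid -0.0009 near -0.0103
0.165 19 lat -0.0079 0.0071 mid -0.0004 near -0.0114
0.173 15 lat -0.0075 0.0074 mid -0.0 near -0.012
0.181 12 lat -0.0166 0.0178 mid 0.0006 near -0.0176
0.189 60 lat -0.0187 0.0182 mid -0.0003 near -0.0226
0.197 35 lat -0.0183 0.0162 mid -0.001 near -0.0184
n [-0.85429764 -0.51978413] v [-0.51978413  0.85429764]
```

View pics/s3c.png

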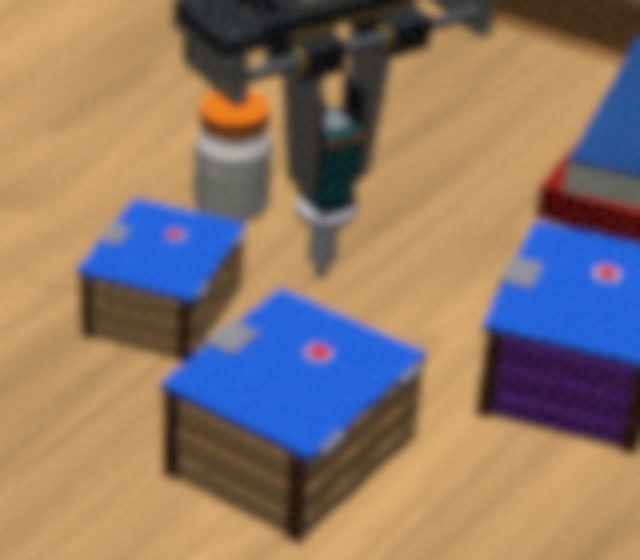

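The lid is level and shut, and the tester hangs upright above the dot, with its tip at about (320,272) in the crop and the dot at (318,352). I'm descending slowly and will watch the force.

Call:
carry_out(
  motion=[
    {"gripper":0,"translation":[0.02,0.04,0.5],"rot":[0,0,0]},
    {"gripper":0,"translation":[0.02,0.04,1.0],"rot":[0,0,0]},
    {"gripper":0,"translation":[0.02,0.04,1.4],"rot":[0,0,0]},
    {"gripper":0,"translation":[0.02,0.04,1.7],"rot":[0,0,0]},
    {"gripper":0,"translation":[0.02,0.04,1.85],"rot":[0,0,0]},
    {"gripper":0,"translation":[0.02,0.04,1.9],"rot":[0,0,0]},
    {"gripper":0,"translation":[0.02,0.04,1.9],"rot":[0,0,0]},
    {"gripper":0,"translation":[0.02,0.04,1.9],"rot":[0,0,0]},
  ],
)

```text
clock: 10.5
tcp_pos: [0.5654, 0.2094, 0.343]
orientation: [0.0, 0.207, 0.978, 0.0]
contact_force: [0.2, -0.5, -1.5]
grip_width: 0.0235
grasp_force: 25.0
```

Call:
carry_out(
  motion=[
    {"gripper":0,"translation":[0,0,0.05],"rot":[0,0,0]},
    {"gripper":0,"translation":[0,0,0.1],"rot":[0,0,0]},
    {"gripper":0,"translation":[0,0,0.15],"rot":[0,0,0]},
    {"gripper":0,"translation":[0,0,0.15],"rot":[0,0,0]},
    {"gripper":0,"translation":[0,0,0.15],"rot":[0,0,0]},
  ],
)

```text
clock: 11.0
tcp_pos: [0.5653, 0.2094, 0.3382]
orientation: [0.0, 0.207, 0.978, 0.0]
contact_force: [0.7, 0.8, -0.1]
grip_width: 0.0243
grasp_force: 25.0
```

```bash
cat > st.py <<'E'
from h import *
F=[]
for i in range(6):
    s=snap('scene' if i%2 else 'top'); F.append(get_state()['contact_force'])
st=get_state();print(np.mean(F,0).round(2),np.std(F,0).round(2),st['tcp_pos'],st['orientation'],st['grip_width'],st['clock'])
E
python3 st.py
```

```text
[0.18 0.3  0.33] [0.46 0.28 0.65] [0.56532399 0.20935281 0.33811966] [1.85711917e-04 2.07418766e-01 9.78252217e-01 1.42913098e-04] 0.02388413728851176 11.3
```

Call:
carry_out(
  motion=[
    {"gripper":0,"translation":[0,0,0.04],"rot":[0,0,0]},
    {"gripper":0,"translation":[0,0,0.075],"rot":[0,0,0]},
    {"gripper":0,"translation":[0,0,0.075],"rot":[0,0,0]},
    {"gripper":0,"translation":[0,0,0.075],"rot":[0,0,0]},
    {"gripper":0,"translation":[0,0,0.075],"rot":[0,0,0]},
  ],
)

```text
clock: 11.8
tcp_pos: [0.5653, 0.2094, 0.3359]
orientation: [0.0, 0.207, 0.978, 0.0]
contact_force: [0.1, -0.5, 0.7]
grip_width: 0.0239
grasp_force: 25.0
```

```bash
python3 st.py; python3 - <<'E'
from h import *
s=snap('scene','s4.png');P=cloud(s)
a=cv2.imread('pics/s4.png')[120:260,290:450];cv2.imwrite('pics/s4c.png',cv2.resize(a,None,fx=4,fy=4))
for z0 in np.arange(.08,.15,.008):
    t=np.array([.5653,.2094]);n=np.array([-0.854,-0.52])
    v=np.array([-.52,.854])
    m=(np.linalg.norm(P[...,:2]-t,axis=-1)<.03)&(P[...,2]>z0)&(P[...,2]<z0+.008);q=P[m][:,:2]-t
    if len(q)>2: print(z0.round(3),len(q),(q@n).min().round(4),(q@n).max().round(4),np.median(q@n).round(4),(q@v).min().round(4))
E
```

```text
[-0.02  0.4   1.38] [0.3  0.36 1.01] [0.56529352 0.20933946 0.33580816] [1.50216190e-04 2.07424373e-01 9.78251039e-01 1.05620447e-04] 0.023771839471949083 12.1
0.08 7 -0.0071 0.0223 -0.0014 -0.0088
0.088 13 -0.0087 0.0067 0.0012 -0.0106
0.096 21 -0.0085 0.0072 -0.001 -0.0108
0.104 17 -0.0079 0.0078 -0.0001 -0.0111
0.112 7 -0.005 0.0079 0.0001 -0.0108
0.12 32 -0.017 0.0166 0.0018 -0.0207
0.128 41 -0.0187 0.0169 0.0009 -0.0208
0.136 29 -0.0161 0.0116 -0.0034 -0.0188
0.144 36 -0.0226 0.0222 -0.0034 -0.0202
```

View pics/s4c.png

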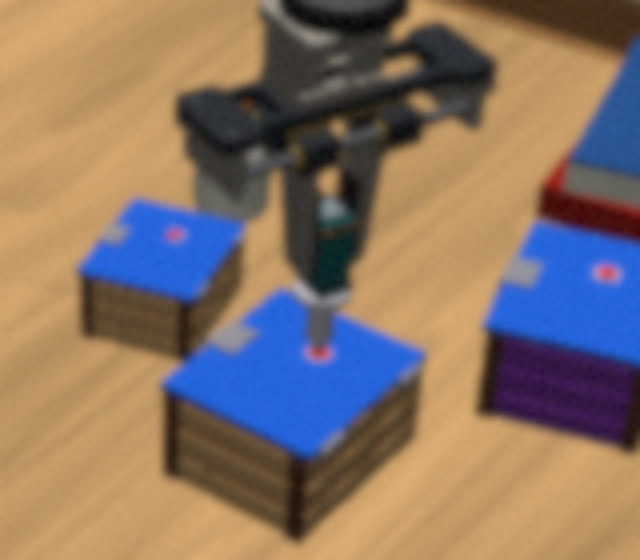

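The tip rests on the dot at about (318,350). The net press is about 2.8 N with roughly 4 mm of plunger travel, and the tester is upright, so I'm handing in.

```bash
python3 -c "from bench import *; print(close_job())"
```

```text
the job is handed in; nothing more can be done
None
```

The job is handed in, with no verdict returned: the lid measured level and shut, and the tester is held upright on the red dot (tip about 2 mm from its centre), pressing at about 2.8 N with the plunger roughly 4 mm in.

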